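Fetch the cover-slip box from behind the reagent bottles

ROBOT

A 6-joint arm with a two-finger parallel gripper is mounted at the origin on a cart in front of the work surface, level with it; the furniture and walls round the work are solid. World frame = base frame: x ahead of the robot, y to its left, z up, the work surface at z = 0. Lengths are in m, angles in rad, forces in N, time in s.
With the tool pointing down it reaches from about 0.25 to 0.725 m from the base axis. Payload 4 kg.
Tool frame: the origin (TCP) lies at the very end of the fingers, on their centre line; the grasp point (between the pads) lies 19 mm behind it; z points along the fingers, y is the line along which they close (so a half turn about z gives the same grasp; the last joint's range is limited). The gripper opens to 85 mm and grips with 20 to 120 N. Pads are 22 mm wide; open, the fingers measure 114 mm over their backs; the gripper's body (76 mm by 85 mm) begins 54 mm behind the grasp point. The pads swing forward as they close: fully open they stand 13 mm farther back than shut.
Start: joints at [-1.29, 0.241, 0.005, 1.335, 0, 1.571], TCP at [0.139, -0.48, 0.231] pointing down, gripper open.
Joint ranges: [-2.72, 2.72], [-1.05, 1.87], [-1.09, 1.28], [-1.99, 2.15], [-1.42, 1.44], [-3.14, 3.14]. Speed limits (rad/s): [2.79, 2.79, 3.14, 3.14, 3.14, 3.14].

INTERFACE

Orientations are given as a unit quaternion [x, y, z, w].
In Python, from workcell import bot gives the robot as it stands.
- The arm moves only by the tool carry_out, never from a script. Its argument "increments" is one flat list of numbers, 5 for each row, row after row: the finger opening in cm, from 0 to 8.54, then the shift along the tool's x, y, z in cm, then the turn about the tool's z in rad. A call has exactly 5 rows; each row shifts and turns the commanded pose from where the row before left it, along the tool's axes as they then stand; what a row does not reach is not made up. A row lasts 1/8 s, in which the tool goes at most 62.5 mm and 10.7 degrees, less where a joint would pass 70% of its speed; a pose out of reach is approached as far as the arm can. A call with a gripper value outside its range is refused whole. The fingers move at their own pace and stop on an object; the grip force is fixed at half the most. Time passes only in rows, so rows that do not move let the fingers close, or fill a call up. It gives the time, the measured TCP pose, the force, the opening and the grip force at its end, in the units of the state.
- bot.get_obs(): the state, without advancing time (a new reading comes with each control period).
- bot.camera(name): name is "side" or "top"; returns a dict with "pixels" (420x560x3 uint8, blue, green, red), "range_z" (420x560 float32, m along the optical axis (not along the pixel's ray), 0 where there is no reading), "mtx" (3x3 intrinsics, pixels), "eye" and "attitude" of the camera in the world. Camera axes: x right, y down, z forward; pixel columns grow to the right and rows downward; lengths in m; the calibration is good to about 2 mm. A picture is of the moment at which its call begins.
- bot.job_done(): hands the job in; it is judged then, once.
Trained networks look in a picture, given as the dict that the camera call returned (one of the last four; its "shot" number tells which), for a name from the list of things; names that differ only in an ending like _2 or _b are one class to them, and where a whole thing is asked for, a point or a joint stands for the part that bears it (a point fixed in the world has none). Each returns a list of dicts, best first, with "p" (0 to 1); they miss things now and then, are a little off and sometimes report something else, mostly with a low value. They report only what shows in the picture. A call takes as long as a camera call. They do not tell look-alikes from the thing itself.
- bot.find_in(picture, name): "xyz" ([x, y, z] in m, in the coordinates of the camera as it stood for that picture, good to about 4 mm: the middle of the surface that is visible of it).
- bot.regions_of(picture, name): "mask" (420x560 bool, what is visible of it).
- bot.place_of(picture, name): "xyz" ([x, y, z] in m, in the coordinates of the camera as it stood for that picture, good to about 4 mm: a listed point, or the origin of a listed thing).
The state is a dict: "clock": time; "joint_pos": joint angles; "joint_vel": joint speeds; "tau": joint torques, N m; "eef_pos": TCP position; "tool_rot": TCP orientation; "ft_force": force on the tool from outside, world axes, zero at the start; "ft_torque": the same for the moment, N m; "grip_width": finger opening in m; "grasp_force": force on a finger pad.
Only numpy, scipy, OpenCV 4.12 (cv2) and the standard library are available. Lean on these libraries where they do the work, as an engineer would, in place of code of your own. Each camera call takes 0.05 s, during which the arm holds its last target. There are 200 camera calls.

TASK

The white box of cover slips is in the steel storage tray behind two reagent bottles. First park both bottles, the large one on the large black pad and the small one on the small black pad; with both standing there, lift the box out and lay it flat inside the little grey carrier tray; then put each bottle back in the storage tray on the same spot where it stood. Keep the bottles upright throughout, and leave the little vial in the storage tray where it stands.

Things in the scene. Friction and masses are not known exactly. Their poses are not given: they have to be found in the camera images.
- bottle_large: the large screw-cap reagent bottle: red contents, blue cap, 68 mm in diameter, 135 mm tall, about 0.4 kg. Origin at the centre of its underside, z up. The cap is 39 mm in diameter and takes up the top 20 mm (115 to 135 mm above the underside); the body below tapers outward from it. Its clear wall hardly shows: the contents and cap are what is seen. Easily gripped by the cap from above. It starts standing on one of the two thin pale rings of the storage tray (either one).
- bottle_small: the small screw-cap reagent bottle: pale contents, orange cap, 56 mm in diameter, 105 mm tall, about 0.22 kg. Origin at the centre of its underside, z up. The cap is 32 mm in diameter and takes up the top 15 mm (90 to 105 mm above the underside). Its clear wall hardly shows. It starts on the other ring of the storage tray.
- slip_box: the white closed plastic box of cover slips, 35 mm (its x) by 97 mm (its y) by 33 mm tall, about 0.06 kg. Origin at its underside, 1.5 mm to the -x side of the middle; z up. It lies in the storage tray close behind the two bottles, its length along the tray's y; there is no room for a gripper at it while the bottles stand.
- storage_tray: the dark grey steel storage tray, fixed, 166 mm (x) by 236 mm (y), 3 mm floor with a 10 mm high rim (heights from its underside; the rim is 5 mm thick at its top). Origin at the centre of its underside; -x is its front, toward the robot. Two thin pale rings of 78 mm diameter on its floor, centred at x = -36 mm, y = +57.5 and -57.5 mm, show where the bottles stand (within 3 mm); the back half holds the box, about x = 25 mm, y = 0 and the vial.
- vial: a little screw-cap vial with a green cap, 25 mm in diameter, 46 mm tall, standing in the back left corner of the storage tray, about x = 55 mm, y = 90 mm in the tray's frame. Not to be disturbed. Origin at the centre of its underside.
- pad_large: the large round flat black rubber pad, fixed, 98 mm in diameter, 4 mm thick, lying on the worktop beside the storage tray. Origin at the centre of its underside. Parking place of the large bottle.
- pad_small: the small round flat black rubber pad, fixed, 74 mm in diameter, 4 mm thick, lying on the worktop. Origin at the centre of its underside. Parking place of the small bottle.
- carrier: the little grey plastic carrier tray, fixed, 70 mm (x) by 136 mm (y) outside, 60 by 126 mm clear inside, 3 mm floor, 8 mm high rim. Origin at the centre of its underside; its long side is its y. The box of cover slips lies in it lengthwise, either way round.
Things that resemble listed ones, but are neither listed nor needed, are in the scene too. Leave any green look-alike of the bottle_small alone.

How it is judged:
On the way, in this order (a step that is already met when the one before it is completed fails the run):
1. both bottles stand released on their pads, the box not yet taken (horizontal distance between bottle_large and pad_large below 0.015 m and angle between each of bottle_large, bottle_small's own z axis and vertical below 0.1 rad and z of bottle_large in the frame of pad_large between 0 and 0.008 m and linear speed of each of bottle_large, bottle_small below 0.02 m/s and contact force between the fingers and bottle_large below 0.05 N and horizontal distance between bottle_small and pad_small below 0.015 m and z of bottle_small in the frame of pad_small between 0 and 0.008 m and contact force between the fingers and bottle_small below 0.05 N and distance of slip_box from where it was at the start of the episode below 0.03 m), for 0.2 s.
2. the box lies flat and released in the carrier, both bottles still on their pads (x of slip_box in the frame of carrier between -0.016 and 0.016 m and y of slip_box in the frame of carrier between -0.018 and 0.018 m and z of slip_box in the frame of carrier between 0 and 0.007 m and angle between each of slip_box, bottle_large, bottle_small's own z axis and vertical below 0.1 rad and linear speed of each of slip_box, bottle_large, bottle_small below 0.02 m/s and contact force between the fingers and slip_box below 0.05 N and horizontal distance between bottle_large and pad_large below 0.015 m and z of bottle_large in the frame of pad_large between 0 and 0.008 m and contact force between the fingers and bottle_large below 0.05 N and horizontal distance between bottle_small and pad_small below 0.015 m and z of bottle_small in the frame of pad_small between 0 and 0.008 m and contact force between the fingers and bottle_small below 0.05 N), for 0.2 s.
At the end, for the whole second after the job is handed in: Each bottle stands upright and released within 15 mm of where it started; the box of cover slips lies flat and released inside the carrier; the vial is within 20 mm of where it stood, upright; all at rest (distance of each of bottle_large, bottle_small from where it was at the start of the episode below 0.015 m and angle between each of bottle_large, bottle_small, slip_box, vial's own z axis and vertical below 0.1 rad and linear speed of each of bottle_large, bottle_small, slip_box below 0.02 m/s and contact force between the fingers and bottle_large below 0.05 N and contact force between the fingers and bottle_small below 0.05 N and x of slip_box in the frame of carrier between -0.016 and 0.016 m and y of slip_box in the frame of carrier between -0.018 and 0.018 m and z of slip_box in the frame of carrier between 0 and 0.007 m and contact force between the fingers and slip_box below 0.05 N and distance of vial from where it was at the start of the episode below 0.02 m); the robot touches nothing.
It fails at once if a bottle is tipped by more than about 30 degrees (angle between any of bottle_large, bottle_small's own z axis and vertical above 0.52 rad).
It fails at once if the vial is knocked over or pushed more than 20 mm (angle between vial's own z axis and vertical above 0.5 rad or distance of vial from where it was at the start of the episode above 0.02 m).
It also fails if it takes over 112 s, if anything falls off the work surface, if the arm or the gripper's body presses on something with over 40 N, if the wrist force passes 120 N, or if a joint passes its speed limit or range.

## Working session

There is one attempt and no reset: what is moved stays moved. The work goes in short steps, Python scripts to look and compute and a tool call to move; the robot and the scene stay as the last step left them, time stands still between calls to the robot, and variables do not carry over. Pictures are saved under pics/ and viewed, at most 14 in all, crops included, and the job is handed in when it is done.

Besides the shell and the picture viewer there is one more tool, called after ">>>" as name(argument=value, ...) on one line, values as JSON. carry_out: Moves the arm, as the interface text tells. Its arguments: {"type":"object","properties":{"increments":{"type":"array","items":{"type":"number"}}},"required":["increments"]}

```bash
mkdir -p pics; cat > h.py <<'E'
import numpy as np, cv2
from scipy.spatial.transform import Rotation as R
from workcell import bot
def w(pic,p):
    a=np.array(pic["attitude"]); Rm=a if a.shape==(3,3) else R.from_quat(a).as_matrix()
    return np.asarray(p)@Rm.T+np.array(pic["eye"])
def cloud(pic):
    z=pic["range_z"]; K=np.array(pic["mtx"]); v,u=np.mgrid[:z.shape[0],:z.shape[1]]
    P=np.dstack([(u-K[0,2])*z/K[0,0],(v-K[1,2])*z/K[1,1],z])
    return w(pic,P.reshape(-1,3)).reshape(P.shape), z>0
E
python3 - <<'E'
from h import *
o=bot.get_obs(); print(o["clock"],o["eef_pos"],o["tool_rot"],o["grip_width"])
for c in ["top","side"]:
    p=bot.camera(c); cv2.imwrite(f"pics/{c}0.png",p["pixels"]); print(c,p["eye"],p["attitude"])
    for n in ["bottle_large","bottle_small","slip_box","storage_tray","vial","pad_large","pad_small","carrier"]:
        print(n,[(np.round(w(p,d["xyz"]),3).tolist(),round(d["p"],2)) for d in bot.place_of(p,n)][:3])
E
```

```text
0.0 [ 0.13838828 -0.47979011  0.23039675] [ 9.90159779e-01  1.39937388e-01 -1.36251680e-04 -1.05857863e-03] 0.08519583547683346
top [ 0.33195467 -0.02112407  1.36351896] [-0.69788731  0.71427393 -0.03548275  0.03882057]
bottle_large [([0.521, 0.039, 0.007], 0.74)]
bottle_small [([0.512, -0.083, 0.005], 0.69), ([0.481, 0.211, -0.001], 0.56)]
slip_box [([0.574, -0.027, 0.006], 0.84)]
storage_tray [([0.549, -0.022, -0.004], 0.73)]
vial [([0.608, 0.064, 0.008], 0.55)]
pad_large [([0.466, -0.321, 0.003], 0.98)]
pad_small [([0.587, 0.293, 0.001], 0.74)]
carrier [([0.384, 0.259, 0.001], 0.86)]
side [-0.08938503  0.46231853  1.16305566] [-0.4247507   0.85801531 -0.26102479  0.12354206]
bottle_large [([0.517, 0.03, 0.006], 0.92)]
bottle_small [([0.484, 0.209, -0.002], 0.74), ([0.513, -0.083, 0.005], 0.73)]
slip_box [([0.47, -0.325, 0.001], 0.66), ([0.578, -0.025, 0.009], 0.57)]
storage_tray [([0.548, -0.025, 0.001], 0.65)]
vial [([0.606, 0.062, 0.003], 0.7)]
pad_large [([0.468, -0.323, 0.002], 0.86)]
pad_small [([0.58, 0.291, 0.005], 0.54)]
carrier [([0.383, 0.258, 0.002], 0.78)]
```

View pics/top0.png

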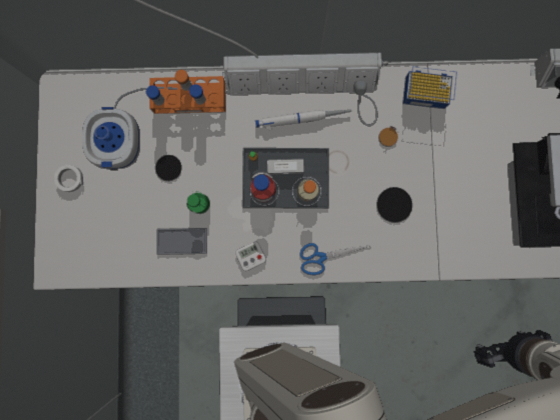

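View pics/side0.png

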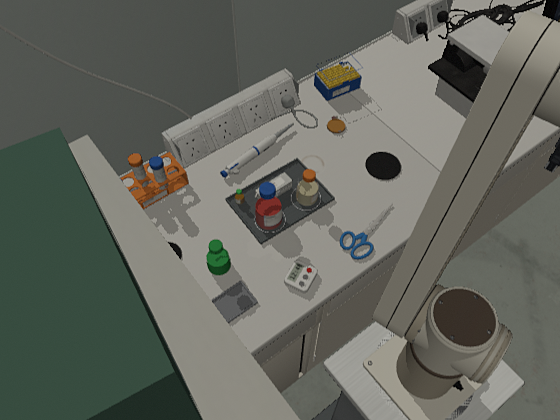

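The top view shows the blue cap at (262,183), the orange cap at (310,187), the white box at (286,166), the pads at (395,205) and (168,168), and the carrier at (182,241). The green look-alike is at (198,203). The side view confirms these positions. Next I'll refine positions and check for tall obstacles.

```bash
python3 - <<'E'
from h import *
for c in ["top","side"]:
    p=bot.camera(c); C,ok=cloud(p); hsv=cv2.cvtColor(p["pixels"],cv2.COLOR_BGR2HSV)
    z=C[...,2]
    def caps(zlo,hlo,hhi,name,xy):
        m=ok&(z>zlo)&(z<.17)&(hsv[...,0]>=hlo)&(hsv[...,0]<=hhi)&(hsv[...,1]>100)&(np.hypot(C[...,0]-xy[0],C[...,1]-xy[1])<.06)
        q=C[m]; t=q[q[:,2]>np.percentile(q[:,2],97)-.004]if len(q) else q
        if len(t): (ctr,r)=cv2.minEnclosingCircle(t[:,:2].astype(np.float32)); print(c,name,len(t),np.round(ctr,4),round(r,4),"z",round(np.median(t[:,2]),4))
    caps(.10,100,130,"L",(.518,.035)); caps(.08,3,20,"S",(.513,-.083))
    for n in ["slip_box","storage_tray","carrier","pad_large","pad_small"]:
        for d in bot.regions_of(p,n)[:2]:
            m=d["mask"]&ok; q=C[m]
            zz=np.median(q[:,2]); 
            q=q[(abs(q[:,2]-zz)<.012)]
            r=cv2.minAreaRect(q[:,:2].astype(np.float32)); 
            b=cv2.boxPoints(r); e=[b[1]-b[0],b[2]-b[1]]; l=max(e,key=np.linalg.norm)
            print(c,n,round(d["p"],2),m.sum(),np.round(r[0],4),np.round(r[1],3),"long-axis deg",round(np.degrees(np.arctan2(l[1],l[0]))%180,1),"z",round(zz,4), "mean",np.round(q.mean(0)[:2],3))
    if c=="top":
        m=ok&(z>.12)&(C[...,0]>.2)&(C[...,0]<.8)&(abs(C[...,1])<.55)
        H,xe,ye=np.histogram2d(C[m][:,0],C[m][:,1],bins=[np.arange(.2,.85,.1),np.arange(-.5,.6,.1)])
        print(H.astype(int))
E
```

```text
top L 66 [0.5177 0.0363] 0.0182 z 0.1404
top S 56 [ 0.5078 -0.0836] 0.0155 z 0.11
top slip_box 0.63 541 [ 0.5751 -0.0242] [0.036 0.097] long-axis deg 91.1 z 0.0357 mean [ 0.574 -0.024]
top storage_tray 0.59 3611 [ 0.5478 -0.0236] [0.236 0.166] long-axis deg 88.5 z 0.0041 mean [ 0.551 -0.03 ]
top carrier 0.63 1304 [0.3827 0.2601] [0.07  0.136] long-axis deg 90.2 z 0.0048 mean [0.383 0.261]
top pad_large 0.8 954 [ 0.468  -0.3181] [0.093 0.091] long-axis deg 87.5 z 0.0041 mean [ 0.468 -0.318]
top pad_small 0.72 539 [0.5849 0.2968] [0.073 0.068] long-axis deg 44.7 z 0.0052 mean [0.584 0.297]
[[  0   0   0   0   0   0   0   0 155   0]
 [  0   0   0   0   0   0   0   0 338   0]
 [  0   0   0   0   0   6   0   0  40   0]
 [  0   0   0   0   0 199   0   0   0   0]
 [  0   0   0   0   0   0   0   0   0   0]
 [  0   0   0   0   0   0  42 116  80   0]]
side L 112 [0.517  0.0362] 0.0197 z 0.1381
side S 62 [ 0.5074 -0.0856] 0.0155 z 0.1087
side storage_tray 0.94 3027 [ 0.5517 -0.0285] [0.246 0.178] long-axis deg 88.3 z 0.0037 mean [ 0.542 -0.019]
side carrier 0.6 1009 [0.3814 0.232 ] [0.071 0.086] long-axis deg 90.3 z 0.0035 mean [0.382 0.232]
side carrier 0.23 2786 [ 0.5522 -0.0305] [0.247 0.179] long-axis deg 88.5 z 0.0036 mean [ 0.544 -0.02 ]
side pad_large 0.68 843 [ 0.4713 -0.3224] [0.096 0.11 ] long-axis deg 136.1 z 0.0035 mean [ 0.468 -0.32 ]
```

```bash
python3 - <<'E'
from h import *
for c in ["top","side"]:
    p=bot.camera(c); C,ok=cloud(p); z=C[...,2]
    m=ok&(z>.06)&(C[...,0]>.1)&(C[...,0]<.8)&(C[...,1]>.25)&(C[...,1]<.6)
    if c=="side": m=ok&(z>.1)&(C[...,1]>.15)&(C[...,0]>0)
    for x0 in np.arange(0.,.8,.05):
        q=C[m&(C[...,0]>=x0)&(C[...,0]<x0+.05)]
        if len(q)>5: print(c,round(x0,2),len(q),"y",np.round(np.percentile(q[:,1],[1,50,99]),3),"z",np.round(np.percentile(q[:,2],[1,50,99]),3))
    v=np.argwhere(m); print(v.min(0),v.max(0))
E
```

```text
top 0.15 13 y [0.381 0.382 0.383] z [0.641 0.643 0.644]
top 0.2 57 y [0.381 0.382 0.383] z [0.641 0.644 0.647]
top 0.25 101 y [0.381 0.382 0.384] z [0.64  0.646 0.651]
top 0.3 145 y [0.381 0.382 0.384] z [0.64  0.647 0.654]
top 0.35 190 y [0.381 0.382 0.384] z [0.642 0.649 0.657]
top 0.4 39 y [0.381 0.382 0.384] z [0.642 0.649 0.658]
top 0.55 225 y [0.39  0.438 0.488] z [0.06  0.069 0.079]
top 0.6 477 y [0.374 0.441 0.507] z [0.06  0.066 0.113]
top 0.65 606 y [0.373 0.437 0.508] z [0.06  0.066 0.115]
top 0.7 422 y [0.298 0.428 0.5  ] z [0.06  0.069 0.123]
top 0.75 163 y [0.251 0.306 0.327] z [0.066 0.12  0.128]
[76  0] [372 178]
side 0.0 14483 y [0.383 0.472 0.53 ] z [0.656 0.878 0.88 ]
side 0.05 15852 y [0.384 0.475 0.528] z [0.656 0.878 0.88 ]
side 0.1 10813 y [0.383 0.461 0.509] z [0.656 0.878 0.88 ]
side 0.15 7328 y [0.383 0.447 0.49 ] z [0.656 0.878 0.88 ]
side 0.2 2647 y [0.381 0.416 0.472] z [0.656 0.658 0.879]
side 0.25 1351 y [0.381 0.401 0.422] z [0.655 0.658 0.66 ]
side 0.3 1059 y [0.381 0.398 0.417] z [0.656 0.658 0.66 ]
side 0.35 807 y [0.381 0.396 0.412] z [0.656 0.658 0.66 ]
side 0.4 127 y [0.381 0.394 0.407] z [0.656 0.658 0.659]
side 0.45 142 y [0.194 0.21  0.226] z [0.1   0.104 0.11 ]
side 0.7 62 y [0.185 0.199 0.213] z [0.103 0.115 0.125]
side 0.75 227 y [0.183 0.223 0.252] z [0.103 0.119 0.125]
[0 0] [419 289]
```

>>> carry_out(increments=[6,0,0,0,-0.184,6,0,0,0,-0.184,6,0,0,0,-0.184,6,0,0,0,-0.184,6,0,0,0,-0.184])

```text
clock: 2.22
eef_pos: [0.1385, -0.4804, 0.2313]
tool_rot: [0.823, 0.567, 0.0, 0.0]
ft_force: [0.5, 0.2, 0.4]
grip_width: 0.0604
grasp_force: 0.0
```

>>> carry_out(increments=[6,0,0,0,-0.185,6,0,0,0,-0.185,6,0,0,0,0,6,0,0,0,0,6,0,0,0,0])

```text
clock: 2.85
eef_pos: [0.1386, -0.4804, 0.2313]
tool_rot: [0.708, 0.707, -0.0, 0.0]
ft_force: [0.6, -0.5, -0.1]
grip_width: 0.0598
grasp_force: 0.0
```

>>> carry_out(increments=[6,3,2.2,0,0,6,4.4,3.2,0,0,6,4.4,3.2,0,0,6,4.4,3.2,0,0,6,4.4,3.2,0,0])

```text
clock: 3.48
eef_pos: [0.2894, -0.2731, 0.2315]
tool_rot: [0.708, 0.707, 0.0, 0.0]
ft_force: [0.4, 0.4, 0.1]
grip_width: 0.0603
grasp_force: 0.0
```

>>> carry_out(increments=[6,4.4,3.2,0,0,6,4.4,3.2,0,0,6,4.4,3.2,0,0,6,4.4,3.2,0,0,6,4.4,3.2,0,0])

```text
clock: 4.1
eef_pos: [0.4495, -0.0528, 0.2316]
tool_rot: [0.707, 0.707, 0.0, 0.0]
ft_force: [1.5, -0.5, -0.6]
grip_width: 0.0602
grasp_force: 0.0
```

>>> carry_out(increments=[6,4.4,3.2,0,0,6,4.0,3.2,0,0,6,1.0,0.5,0,0,6,0,0,0,0,6,0,0,0,0])

```text
clock: 4.72
eef_pos: [0.5168, 0.0386, 0.2314]
tool_rot: [0.708, 0.707, -0.0, -0.0]
ft_force: [-0.4, 0.5, -0.9]
grip_width: 0.06
grasp_force: 0.0
```

>>> carry_out(increments=[6,-0.2,0,4,0,6,0,0,4,0,6,0,0,2.5,0,6,0,0,1.3,0,6,0,0,0,0])

```text
clock: 5.35
eef_pos: [0.5169, 0.0367, 0.1131]
tool_rot: [0.708, 0.707, -0.0, -0.0]
ft_force: [-0.2, -0.3, 0.4]
grip_width: 0.06
grasp_force: 0.0
```

>>> carry_out(increments=[3,0,0,0,0,3,0,0,0,0,3,0,0,0,0,3,0,0,0,0,3,0,0,0,0])

```text
clock: 5.98
eef_pos: [0.5185, 0.0375, 0.115]
tool_rot: [0.707, 0.707, 0.001, 0.001]
ft_force: [-1.4, -0.8, 6.4]
grip_width: 0.037
grasp_force: 60.7
```

>>> carry_out(increments=[3,0,0,-1,0,3,0,0,-2,0,3,0,0,-3,0,3,0,0,-3,0,3,0,0,-3,0])

```text
clock: 6.6
eef_pos: [0.5172, 0.0377, 0.2342]
tool_rot: [0.707, 0.707, -0.0, -0.0]
ft_force: [0.2, 0.4, -3.0]
grip_width: 0.0369
grasp_force: 60.7
```

>>> carry_out(increments=[3,0,0,-1.5,0,3,0,0,0,0,3,0,0,0,0,3,0,0,0,0,3,0,0,0,0])

```text
clock: 7.22
eef_pos: [0.5171, 0.0376, 0.2474]
tool_rot: [0.707, 0.707, -0.001, -0.001]
ft_force: [0.1, -0.5, -3.2]
grip_width: 0.0367
grasp_force: 60.8
```

```bash
python3 - <<'E'
from h import *
p=bot.camera("side"); cv2.imwrite("pics/side1.png",cv2.resize(p["pixels"][130:280,180:400],None,fx=3,fy=3))
E
```

```text
(no output)
```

View pics/side1.png

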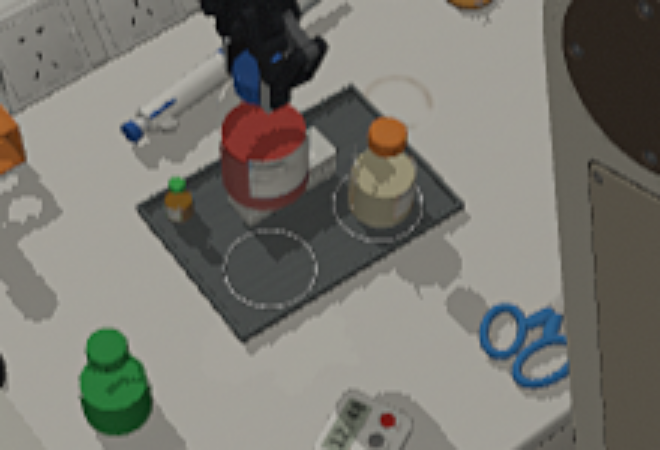

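The bottle hangs upright in the gripper, clear of the small bottle. Now I'll carry it to the large pad.

>>> carry_out(increments=[3,-2,-0.3,0,0,3,-3.5,-0.5,0,0,3,-4,-0.5,0,0,3,-4,-0.6,0,0,3,-4,-0.6,0,0])

```text
clock: 7.9
eef_pos: [0.4923, -0.1386, 0.2482]
tool_rot: [0.707, 0.707, 0.0, -0.0]
ft_force: [0.5, -0.1, -2.5]
grip_width: 0.0371
grasp_force: 60.7
```

>>> carry_out(increments=[3,-4,-0.5,0,0,3,-4,-0.5,0,0,3,-4,-0.5,0,0,3,-3.5,-0.5,0,0,3,-2.8,-0.4,0,0])

```text
clock: 8.52
eef_pos: [0.4681, -0.3219, 0.2479]
tool_rot: [0.707, 0.707, -0.0, -0.0]
ft_force: [-0.3, -0.5, -3.1]
grip_width: 0.0368
grasp_force: 60.7
```

>>> carry_out(increments=[3,0,0,2,0,3,0,0,3,0,3,0,0,3,0,3,0,0,2,0,3,0,0,1,0])

```text
clock: 9.15
eef_pos: [0.4678, -0.3199, 0.1367]
tool_rot: [0.707, 0.707, -0.0, -0.001]
ft_force: [0.5, -0.0, -2.7]
grip_width: 0.037
grasp_force: 60.7
```

```bash
python3 - <<'E'
from h import *
o=bot.get_obs(); print(o["eef_pos"],o["ft_force"])
p=bot.camera("top")
for n in ["bottle_large","pad_large"]: print(n,[(np.round(w(p,d["xyz"]),3).tolist(),round(d["p"],2)) for d in bot.place_of(p,n)][:2])
q=bot.camera("side")
for n in ["bottle_large","pad_large"]: print(n,[(np.round(w(q,d["xyz"]),3).tolist(),round(d["p"],2)) for d in bot.place_of(q,n)][:2])
cv2.imwrite("pics/m2.png",np.hstack([cv2.resize(i,None,fx=3,fy=3) for i in (p["pixels"][140:270,330:460],q["pixels"][100:230,320:450])]))
E
```

```text
[ 0.4677826  -0.31991124  0.13667095] [ 0.50633521 -0.00270038 -2.68987611]
bottle_large [([0.467, -0.321, 0.028], 0.8), ([0.512, -0.084, 0.002], 0.68)]
pad_large [([0.47, -0.317, -0.001], 0.8)]
bottle_large [([0.467, -0.329, 0.026], 0.6)]
pad_large [([0.469, -0.325, 0.0], 0.67), ([0.467, -0.327, 0.025], 0.62)]
```

View pics/m2.png

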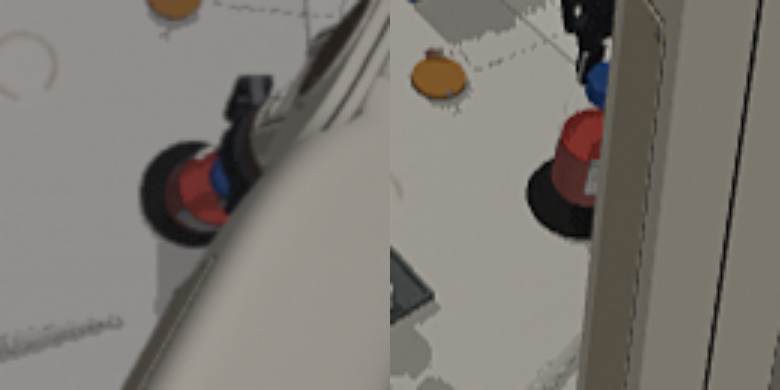

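The large bottle is centred over its pad, about 2 cm up. I'll lower it next.

>>> carry_out(increments=[3,0,0,0.8,0,3,0,0,0.7,0,3,0,0,0.4,0,3,0,0,0.2,0,3,0,0,0,0])

```text
clock: 10.07
eef_pos: [0.4685, -0.3204, 0.1171]
tool_rot: [0.707, 0.707, -0.0, -0.0]
ft_force: [0.2, 0.4, -3.8]
grip_width: 0.0369
grasp_force: 60.7
```

>>> carry_out(increments=[3,0,0,0.1,0,3,0,0,0.1,0,3,0,0,0,0,3,0,0,0,0,3,0,0,0,0])

```text
clock: 10.7
eef_pos: [0.4688, -0.3208, 0.1161]
tool_rot: [0.707, 0.707, -0.0, 0.001]
ft_force: [-1.6, -0.2, 4.9]
grip_width: 0.037
grasp_force: 61.4
```

>>> carry_out(increments=[6,0,0,0,0,6,0,0,0,0,6,0,0,0,0,6,0,0,0,0,6,0,0,-2,0])

```text
clock: 11.32
eef_pos: [0.4674, -0.3195, 0.1337]
tool_rot: [0.707, 0.707, -0.0, -0.002]
ft_force: [1.3, -0.2, -0.1]
grip_width: 0.06
grasp_force: 0.0
```

>>> carry_out(increments=[6,0,0,-4,0,6,0,0,-4,0,6,2,0.5,0,0,6,4,0.7,0,0,6,5,0.8,0,0])

```text
clock: 11.95
eef_pos: [0.4882, -0.2092, 0.2142]
tool_rot: [0.708, 0.707, -0.0, -0.001]
ft_force: [0.8, 0.2, -0.7]
grip_width: 0.06
grasp_force: 0.0
```

>>> carry_out(increments=[6,5,0.8,0,0,6,5,0.8,0,0,6,2.6,0.3,0,0,6,0,0,0,0,6,0,0,0,0])

```text
clock: 12.58
eef_pos: [0.5071, -0.0845, 0.2147]
tool_rot: [0.707, 0.707, -0.0, -0.0]
ft_force: [0.2, 0.1, -0.0]
grip_width: 0.0597
grasp_force: 0.0
```

```bash
python3 - <<'E'
from h import *
print(bot.get_obs()["eef_pos"])
for c in ["top","side"]:
    p=bot.camera(c); C,ok=cloud(p)
    for n in ["bottle_large","bottle_small"]: print(n,[(np.round(w(p,d["xyz"]),3).tolist(),round(d["p"],2)) for d in bot.place_of(p,n)][:3])
E
```

```text
[ 0.50713489 -0.08445324  0.21467828]
bottle_large [([0.465, -0.318, 0.008], 0.81)]
bottle_small []
bottle_large []
bottle_small []
```

>>> carry_out(increments=[6,0,0,4,0,6,0,0,4,0,6,0,0,3,0,6,0,0,1.5,0,6,0,0,0,0])

```text
clock: 13.5
eef_pos: [0.507, -0.0846, 0.0896]
tool_rot: [0.707, 0.707, -0.001, -0.001]
ft_force: [-1.0, -0.0, -0.1]
grip_width: 0.0602
grasp_force: 0.0
```

>>> carry_out(increments=[2.5,0,0,0,0,2.5,0,0,0,0,2.5,0,0,0,0,2.5,0,0,0,0,2.5,0,0,0,0])

```text
clock: 14.12
eef_pos: [0.509, -0.0846, 0.0921]
tool_rot: [0.707, 0.707, 0.001, 0.002]
ft_force: [0.1, -0.4, 6.1]
grip_width: 0.0296
grasp_force: 59.6
```

>>> carry_out(increments=[2.5,0,0,-1,0,2.5,0,0,-2,0,2.5,0,0,-3,0,2.5,0,0,-3,0,2.5,0,0,-1,0])

```text
clock: 14.75
eef_pos: [0.5084, -0.0846, 0.1923]
tool_rot: [0.707, 0.707, 0.001, 0.001]
ft_force: [0.3, -0.2, -3.3]
grip_width: 0.0296
grasp_force: 59.8
```

```bash
python3 - <<'E'
from h import *
p=bot.camera("side"); cv2.imwrite("pics/side3.png",cv2.resize(p["pixels"][120:280,180:400],None,fx=3,fy=3))
E
```

```text
(no output)
```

View pics/side3.png

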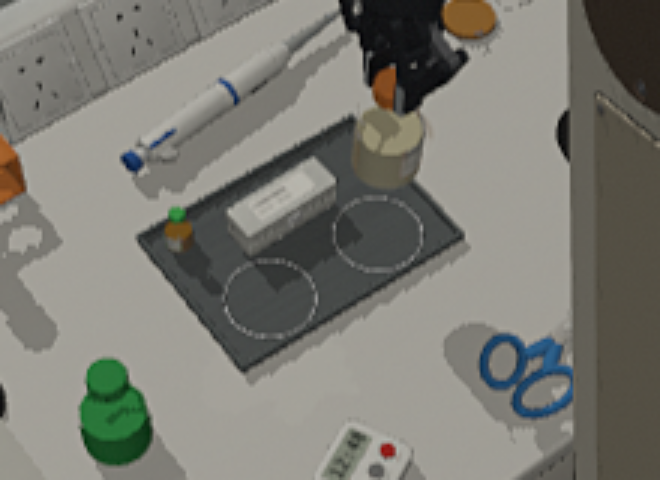

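The small bottle is lifted upright, and its ring is empty at (377,233) in the crop. I'll carry it to the small pad.

>>> carry_out(increments=[2.5,2,0.4,0,0,2.5,4,0.8,0,0,2.5,4.5,0.9,0,0,2.5,4.5,0.9,0,0,2.5,4.5,0.9,0,0])

```text
clock: 15.42
eef_pos: [0.5458, 0.1117, 0.1886]
tool_rot: [0.707, 0.707, -0.001, -0.001]
ft_force: [0.2, -0.8, -2.7]
grip_width: 0.0294
grasp_force: 59.8
```

>>> carry_out(increments=[2.5,4.5,0.9,0,0,2.5,4.5,0.9,0,0,2.5,4.5,0.9,0,0,2.5,3,0.6,0,0,2.5,1.8,0.4,0,0])

```text
clock: 16.05
eef_pos: [0.5826, 0.2951, 0.1877]
tool_rot: [0.706, 0.708, -0.002, -0.001]
ft_force: [0.5, 0.6, -3.3]
grip_width: 0.0294
grasp_force: 59.8
```

>>> carry_out(increments=[2.5,0,0,2,0,2.5,0,0,3,0,2.5,0,0,2,0,2.5,0,0,1,0,2.5,0,0,0,0])

```text
clock: 16.68
eef_pos: [0.5826, 0.2931, 0.1086]
tool_rot: [0.707, 0.707, -0.002, -0.001]
ft_force: [0.4, -0.5, -2.4]
grip_width: 0.0294
grasp_force: 59.9
```

```bash
python3 - <<'E'
from h import *
p=bot.camera("top");q=bot.camera("side")
for s in (p,q):
  for n in ["bottle_small","pad_small"]: print(n,[(np.round(w(s,d["xyz"]),3).tolist(),round(d["p"],2)) for d in bot.place_of(s,n)][:3])
cv2.imwrite("pics/m4.png",np.hstack([cv2.resize(i,None,fx=3,fy=3) for i in (p["pixels"][100:230,110:240],q["pixels"][180:310,110:240])]))
E
```

```text
bottle_small [([0.482, 0.209, -0.004], 0.74), ([0.585, 0.297, 0.022], 0.67)]
pad_small [([0.589, 0.294, -0.001], 0.43)]
bottle_small [([0.483, 0.208, -0.003], 0.69), ([0.587, 0.293, 0.021], 0.42)]
pad_small [([0.584, 0.293, 0.001], 0.55)]
```

View pics/m4.png

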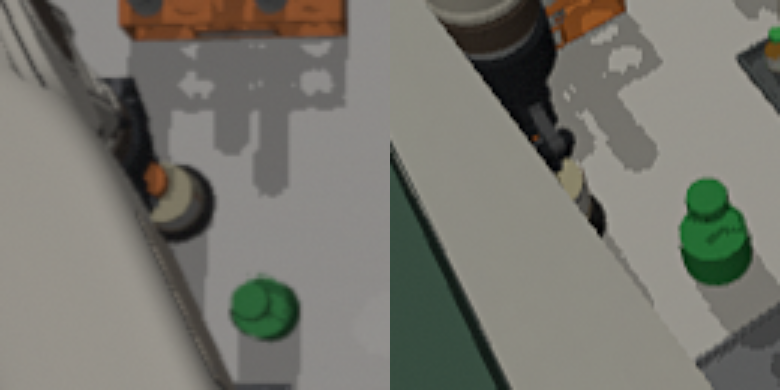

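The small bottle is over its pad, 1.5 cm up. I'll lower it and release.

>>> carry_out(increments=[2.5,0.1,0.1,0.5,0,2.5,0,0,0.5,0,2.5,0,0,0.4,0,2.5,0,0,0.2,0,2.5,0,0,0,0])

```text
clock: 17.6
eef_pos: [0.5844, 0.2945, 0.0939]
tool_rot: [0.707, 0.707, -0.0, -0.0]
ft_force: [0.3, 0.2, -3.2]
grip_width: 0.0298
grasp_force: 59.9
```

>>> carry_out(increments=[2.5,0,0,0.1,0,2.5,0,0,0.1,0,2.5,0,0,0,0,2.5,0,0,0,0,2.5,0,0,0,0])

```text
clock: 18.23
eef_pos: [0.5848, 0.2949, 0.0932]
tool_rot: [0.707, 0.707, 0.001, 0.0]
ft_force: [-2.2, 0.8, 4.6]
grip_width: 0.0293
grasp_force: 60.5
```

>>> carry_out(increments=[6,0,0,0,0,6,0,0,0,0,6,0,0,0,0,6,0,0,0,0,6,0,0,-2,0])

```text
clock: 18.85
eef_pos: [0.5832, 0.2938, 0.1103]
tool_rot: [0.707, 0.707, -0.002, -0.001]
ft_force: [-0.5, -0.2, 0.4]
grip_width: 0.06
grasp_force: 0.0
```

>>> carry_out(increments=[6,0,0,-4,0,6,0,0,-4,0,6,-3,0,0,0,6,-4.5,0,0,0,6,-5,0,0,0])

```text
clock: 19.48
eef_pos: [0.5845, 0.1689, 0.1923]
tool_rot: [0.707, 0.708, 0.0, 0.0]
ft_force: [-0.2, -1.0, 0.4]
grip_width: 0.0601
grasp_force: 0.0
```

>>> carry_out(increments=[6,-5,-0.2,0,0,6,-5,-0.3,0,0,6,-5,-0.3,0,0,6,-4.4,-0.1,0,0,6,0,0,0,0])

```text
clock: 20.1
eef_pos: [0.5754, -0.0275, 0.1924]
tool_rot: [0.709, 0.705, -0.0, 0.0]
ft_force: [-0.7, 0.3, -0.8]
grip_width: 0.0603
grasp_force: 0.0
```

```bash
python3 - <<'E'
from h import *
print(bot.get_obs()["eef_pos"])
p=bot.camera("top");q=bot.camera("side")
for s in (p,q):
  for n in ["bottle_small","bottle_large","slip_box"]: print(n,[(np.round(w(s,d["xyz"]),3).tolist(),round(d["p"],2)) for d in bot.place_of(s,n)][:3])
cv2.imwrite("pics/m5.png",np.hstack([cv2.resize(i,None,fx=2,fy=2) for i in (p["pixels"][110:300,110:330],q["pixels"][110:300,120:290])]))
E
```

```text
[ 0.57535239 -0.02754697  0.19240944]
bottle_small [([0.486, 0.21, -0.003], 0.92), ([0.586, 0.296, 0.006], 0.87)]
bottle_large [([0.467, -0.322, 0.007], 0.63)]
slip_box []
bottle_small [([0.588, 0.294, 0.004], 0.74), ([0.482, 0.21, -0.004], 0.62)]
bottle_large []
slip_box [([0.576, -0.027, 0.003], 0.91)]
```

View pics/m5.png

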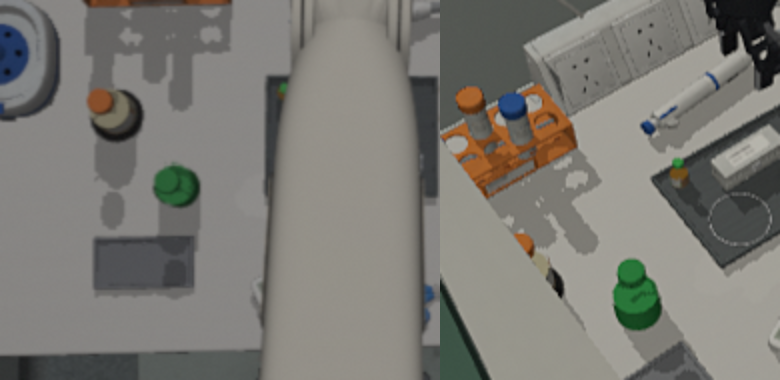

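Both bottles stand on their pads. I'll descend on the box.

>>> carry_out(increments=[5.5,0,0,4,0,5.5,0,0,5,0,5.5,0,0,4,0,5.5,0,0,2.5,0,5.5,0,0,0,0])

```text
clock: 21.12
eef_pos: [0.5734, -0.0237, 0.035]
tool_rot: [0.707, 0.707, -0.002, -0.002]
ft_force: [0.3, 0.0, 0.3]
grip_width: 0.055
grasp_force: 0.0
```

>>> carry_out(increments=[5.5,0,0,1,0,5.5,0,0,1,0,5.5,0,0,0.4,0,5.5,0,0,0,0,5.5,0,0,0,0])

```text
clock: 21.75
eef_pos: [0.5759, -0.0245, 0.0137]
tool_rot: [0.707, 0.707, 0.0, 0.0]
ft_force: [0.5, -0.4, 0.5]
grip_width: 0.0544
grasp_force: 0.0
```

>>> carry_out(increments=[3,0,0,0,0,3,0,0,0,0,3,0,0,0,0,3,0,0,0,0,3,0,0,0,0])

```text
clock: 22.38
eef_pos: [0.5762, -0.0245, 0.014]
tool_rot: [0.707, 0.707, 0.0, 0.001]
ft_force: [-0.1, -0.3, 4.7]
grip_width: 0.0341
grasp_force: 61.1
```

>>> carry_out(increments=[3,0,0,-1,0,3,0,0,-3,0,3,0,0,-4,0,3,0,0,-4,0,3,0,0,-2,0])

```text
clock: 23.0
eef_pos: [0.5762, -0.0244, 0.1559]
tool_rot: [0.707, 0.707, 0.001, 0.001]
ft_force: [0.8, -0.2, -1.1]
grip_width: 0.034
grasp_force: 60.5
```

>>> carry_out(increments=[3,2,-1.3,0,0,3,3.5,-2.3,0,0,3,3.8,-2.6,0,0,3,3.8,-2.6,0,0,3,3.8,-2.6,0,0])

```text
clock: 23.62
eef_pos: [0.4601, 0.1455, 0.1532]
tool_rot: [0.707, 0.707, -0.0, -0.0]
ft_force: [0.7, -0.1, -0.1]
grip_width: 0.0336
grasp_force: 60.5
```

>>> carry_out(increments=[3,3.8,-2.6,0,0,3,3.8,-2.6,0,0,3,3,-2,0,0,3,1,-0.7,0,0,3,0,0,0,0])

```text
clock: 24.25
eef_pos: [0.3822, 0.2606, 0.1533]
tool_rot: [0.707, 0.708, -0.0, 0.0]
ft_force: [0.9, -0.5, -0.3]
grip_width: 0.0337
grasp_force: 60.4
```

>>> carry_out(increments=[3,0,0,2,0,3,0,0,3,0,3,0,0,3,0,3,0,0,2,0,3,0,0,0,0])

```text
clock: 24.88
eef_pos: [0.382, 0.2585, 0.0519]
tool_rot: [0.708, 0.706, -0.002, -0.0]
ft_force: [0.1, 0.5, -0.6]
grip_width: 0.0336
grasp_force: 60.4
```

```bash
python3 - <<'E'
from h import *
print(bot.get_obs()["eef_pos"])
p=bot.camera("top");q=bot.camera("side")
for s in (p,q):
  for n in ["carrier","slip_box"]: print(n,[(np.round(w(s,d["xyz"]),3).tolist(),round(d["p"],2)) for d in bot.place_of(s,n)][:3])
cv2.imwrite("pics/m6.png",np.hstack([cv2.resize(i,None,fx=3,fy=3) for i in (p["pixels"][170:300,110:240],q["pixels"][220:350,170:300])]))
E
```

```text
[0.38197756 0.25848196 0.05185057]
carrier [([0.379, 0.255, -0.0], 0.72)]
slip_box [([0.379, 0.255, 0.044], 0.59)]
carrier [([0.381, 0.261, -0.0], 0.98)]
slip_box [([0.581, 0.295, 0.002], 0.72), ([0.383, 0.259, 0.045], 0.6)]
```

View pics/m6.png

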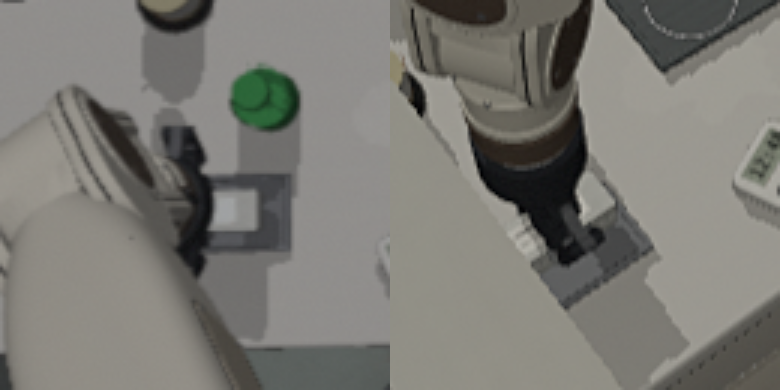

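The box is centred over the carrier. I'll lower it in.

>>> carry_out(increments=[3,0,0,1.2,0,3,0,0,1.2,0,3,0,0,0.8,0,3,0,0,0.4,0,3,0,0,0,0])

```text
clock: 25.8
eef_pos: [0.3823, 0.2604, 0.0168]
tool_rot: [0.707, 0.707, -0.0, -0.0]
ft_force: [-0.2, -1.2, -0.3]
grip_width: 0.0341
grasp_force: 60.4
```

>>> carry_out(increments=[3,0,0,0.2,0,3,0,0,0.1,0,3,0,0,0,0,3,0,0,0,0,3,0,0,0,0])

```text
clock: 26.42
eef_pos: [0.3826, 0.2606, 0.0144]
tool_rot: [0.707, 0.707, 0.0, 0.0]
ft_force: [0.7, 0.1, -0.6]
grip_width: 0.034
grasp_force: 60.4
```

>>> carry_out(increments=[3,0,0,0.1,0,3,0,0,0,0,3,0,0,0,0,3,0,0,0,0,3,0,0,0,0])

```text
clock: 27.05
eef_pos: [0.3827, 0.2607, 0.0139]
tool_rot: [0.707, 0.707, 0.0, 0.0]
ft_force: [-1.8, -0.6, 6.0]
grip_width: 0.0332
grasp_force: 61.2
```

>>> carry_out(increments=[5,0,0,0,0,5,0,0,0,0,5,0,0,0,0,5,0,0,-1,0,5,0,0,-3,0])

```text
clock: 27.68
eef_pos: [0.3813, 0.2597, 0.0529]
tool_rot: [0.707, 0.707, -0.002, -0.0]
ft_force: [0.2, -0.2, -1.1]
grip_width: 0.05
grasp_force: 0.0
```

>>> carry_out(increments=[6,0,0,-5,0,6,0,0,-5,0,6,0,0,-4,0,6,0.5,3,0,0,6,0.6,4,0,0])

```text
clock: 28.3
eef_pos: [0.4533, 0.2721, 0.1955]
tool_rot: [0.707, 0.707, 0.002, 0.0]
ft_force: [0.8, 0.5, 0.4]
grip_width: 0.0601
grasp_force: 0.0
```

>>> carry_out(increments=[6,0.7,4.5,0,0,6,0.7,4.5,0,0,6,0.7,3.2,0,0,6,0.2,1,0,0,6,0,0,0,0])

```text
clock: 28.92
eef_pos: [0.5843, 0.2944, 0.1931]
tool_rot: [0.707, 0.707, -0.0, -0.0]
ft_force: [-0.3, 1.0, 0.9]
grip_width: 0.06
grasp_force: 0.0
```

```bash
python3 - <<'E'
from h import *
print(bot.get_obs()["eef_pos"])
p=bot.camera("top");q=bot.camera("side")
for s in (p,q):
  for n in ["carrier","slip_box","bottle_small"]: print(n,[(np.round(w(s,d["xyz"]),3).tolist(),round(d["p"],2)) for d in bot.place_of(s,n)][:3])
cv2.imwrite("pics/m7.png",np.hstack([cv2.resize(i,None,fx=3,fy=3) for i in (p["pixels"][170:300,110:240],q["pixels"][220:350,170:300])]))
E
```

```text
[0.58431333 0.29442106 0.19307806]
carrier [([0.382, 0.256, 0.0], 0.56)]
slip_box [([0.381, 0.26, 0.008], 0.65), ([0.588, 0.298, 0.003], 0.38)]
bottle_small [([0.485, 0.208, -0.001], 0.86), ([0.587, 0.292, 0.006], 0.79)]
carrier [([0.383, 0.257, -0.0], 0.82)]
slip_box [([0.383, 0.258, 0.009], 0.61)]
bottle_small [([0.586, 0.297, 0.002], 0.72), ([0.482, 0.209, -0.002], 0.68)]
```

View pics/m7.png

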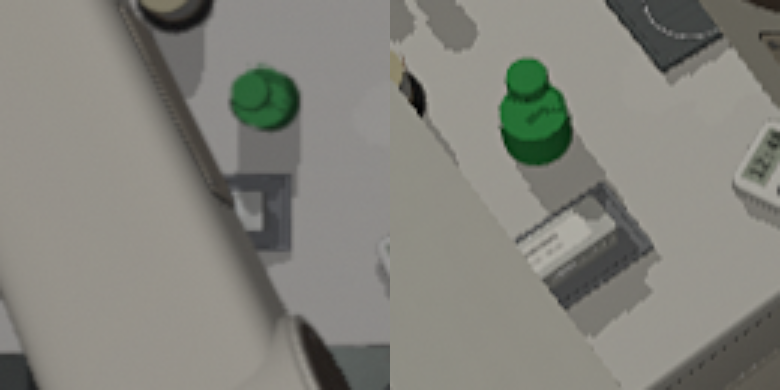

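The box lies flat inside the carrier. Next I'll return the small bottle.

>>> carry_out(increments=[6,0,0,4,0,6,0,0,4,0,6,0,0,2,0,6,0,0,0.2,0,6,0,0,0,0])

```text
clock: 29.95
eef_pos: [0.585, 0.2949, 0.0923]
tool_rot: [0.707, 0.707, 0.001, 0.0]
ft_force: [0.2, -0.3, 1.3]
grip_width: 0.0599
grasp_force: 0.0
```

>>> carry_out(increments=[2.5,0,0,0,0,2.5,0,0,0,0,2.5,0,0,0,0,2.5,0,0,0,0,2.5,0,0,0,0])

```text
clock: 30.58
eef_pos: [0.5854, 0.2953, 0.0932]
tool_rot: [0.707, 0.707, 0.002, 0.0]
ft_force: [-0.0, -1.0, 6.5]
grip_width: 0.0294
grasp_force: 59.3
```

>>> carry_out(increments=[2.5,0,0,-1,0,2.5,0,0,-3,0,2.5,0,0,-4,0,2.5,0,0,-2,0,2.5,0,0,0,0])

```text
clock: 31.2
eef_pos: [0.5855, 0.2949, 0.1932]
tool_rot: [0.707, 0.707, 0.002, 0.001]
ft_force: [0.2, 1.1, -2.0]
grip_width: 0.0292
grasp_force: 59.8
```

>>> carry_out(increments=[2.5,-2,-0.4,0,0,2.5,-4,-0.8,0,0,2.5,-4.5,-0.9,0,0,2.5,-4.5,-0.9,0,0,2.5,-4.5,-0.9,0,0])

```text
clock: 31.82
eef_pos: [0.5439, 0.0979, 0.1892]
tool_rot: [0.707, 0.707, -0.002, -0.001]
ft_force: [1.0, -0.5, -3.2]
grip_width: 0.0292
grasp_force: 59.8
```

>>> carry_out(increments=[2.5,-4.5,-0.9,0,0,2.5,-4.5,-0.9,0,0,2.5,-4.5,-0.9,0,0,2.5,-3,-0.7,0,0,2.5,-2,-0.4,0,0])

```text
clock: 32.45
eef_pos: [0.5057, -0.0869, 0.1894]
tool_rot: [0.708, 0.706, -0.001, -0.001]
ft_force: [0.7, -0.6, -2.5]
grip_width: 0.0296
grasp_force: 59.8
```

>>> carry_out(increments=[2.5,0,0,2,0,2.5,0,0,3,0,2.5,0,0,2,0,2.5,0,0,1,0,2.5,0,0,0,0])

```text
clock: 33.08
eef_pos: [0.5064, -0.0852, 0.11]
tool_rot: [0.707, 0.707, -0.001, -0.001]
ft_force: [-0.1, 0.1, -1.8]
grip_width: 0.0297
grasp_force: 59.9
```

>>> carry_out(increments=[2.5,0,0,0.5,0,2.5,0,0,0.5,0,2.5,0,0,0.3,0,2.5,0,0,0,0,2.5,0,0,0,0])

```text
clock: 33.7
eef_pos: [0.5077, -0.0854, 0.0985]
tool_rot: [0.707, 0.707, 0.0, 0.0]
ft_force: [-0.4, 0.3, -2.6]
grip_width: 0.0299
grasp_force: 59.9
```

>>> carry_out(increments=[2.5,0,0,0.3,0,2.5,0,0,0.2,0,2.5,0,0,0.1,0,2.5,0,0,0,0,2.5,0,0,0,0])

```text
clock: 34.33
eef_pos: [0.5075, -0.0854, 0.0923]
tool_rot: [0.707, 0.707, -0.0, -0.0]
ft_force: [-0.6, 0.4, -2.0]
grip_width: 0.0299
grasp_force: 60.1
```

>>> carry_out(increments=[2.5,0,0,0.1,0,2.5,0,0,0.1,0,2.5,0,0,0,0,2.5,0,0,0,0,2.5,0,0,0,0])

```text
clock: 34.95
eef_pos: [0.5077, -0.0854, 0.0922]
tool_rot: [0.707, 0.707, 0.0, 0.001]
ft_force: [-4.8, 1.0, 9.7]
grip_width: 0.0294
grasp_force: 61.2
```

>>> carry_out(increments=[6,0,0,0,0,6,0,0,0,0,6,0,0,0,0,6,0,0,0,0,6,0,0,-2,0])

```text
clock: 35.58
eef_pos: [0.506, -0.0852, 0.1088]
tool_rot: [0.707, 0.707, -0.001, -0.002]
ft_force: [0.0, 0.1, 0.5]
grip_width: 0.0601
grasp_force: 0.0
```

>>> carry_out(increments=[6,0,0,-5,0,6,0,0,-5,0,6,-3,-0.5,0,0,6,-5,-0.8,0,0,6,-5,-0.8,0,0])

```text
clock: 36.2
eef_pos: [0.4865, -0.2164, 0.2105]
tool_rot: [0.707, 0.708, 0.0, 0.0]
ft_force: [0.6, 0.6, 0.2]
grip_width: 0.0602
grasp_force: 0.0
```

>>> carry_out(increments=[6,-5,-0.8,0,0,6,-4,-0.7,0,0,6,-1.5,-0.3,0,0,6,0,0,0,0,6,0,0,0,0])

```text
clock: 36.83
eef_pos: [0.4688, -0.3192, 0.2102]
tool_rot: [0.707, 0.708, 0.0, -0.0]
ft_force: [0.4, -0.1, 0.8]
grip_width: 0.06
grasp_force: 0.0
```

```bash
python3 - <<'E'
from h import *
print(bot.get_obs()["eef_pos"])
p=bot.camera("top");q=bot.camera("side")
for s in (p,q):
  for n in ["bottle_large","bottle_small","vial"]: print(n,[(np.round(w(s,d["xyz"]),3).tolist(),round(d["p"],2)) for d in bot.place_of(s,n)][:3])
cv2.imwrite("pics/m8.png",np.hstack([cv2.resize(i,None,fx=2,fy=2) for i in (p["pixels"][130:270,230:430],q["pixels"][130:270,200:380])]))
E
```

```text
[ 0.46880083 -0.31915379  0.21020292]
bottle_large [([0.466, -0.322, 0.009], 0.84)]
bottle_small [([0.51, -0.083, 0.004], 0.58), ([0.48, 0.209, -0.001], 0.57)]
vial [([0.583, 0.293, 0.001], 0.61), ([0.605, 0.064, 0.005], 0.46)]
bottle_large [([0.469, -0.327, 0.005], 0.86)]
bottle_small [([0.485, 0.209, -0.003], 0.76), ([0.508, -0.084, 0.006], 0.6)]
vial [([0.607, 0.061, 0.001], 0.52)]
```

View pics/m8.png

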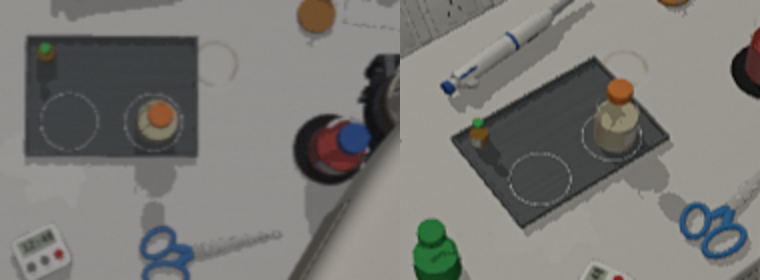

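The small bottle is back on its ring and the vial hasn't moved. I'll fetch the large bottle (red, at (340,148) in the crop).

>>> carry_out(increments=[6,-0.1,0,4,0,6,0,0,3,0,6,0,0,2,0,6,0,0,0.5,0,6,0,0,0,0])

```text
clock: 37.85
eef_pos: [0.4687, -0.3215, 0.1156]
tool_rot: [0.707, 0.707, 0.0, 0.0]
ft_force: [0.0, -0.1, 0.3]
grip_width: 0.0597
grasp_force: 0.0
```

>>> carry_out(increments=[3,0,0,0,0,3,0,0,0,0,3,0,0,0,0,3,0,0,0,0,3,0,0,0,0])

```text
clock: 38.48
eef_pos: [0.4691, -0.3221, 0.1169]
tool_rot: [0.707, 0.707, 0.0, 0.001]
ft_force: [-1.7, 0.1, 6.3]
grip_width: 0.0369
grasp_force: 60.4
```

>>> carry_out(increments=[3,0,0,-1,0,3,0,0,-3,0,3,0,0,-4,0,3,0,0,-4,0,3,0,0,-1.5,0])

```text
clock: 39.1
eef_pos: [0.4695, -0.3219, 0.2528]
tool_rot: [0.707, 0.707, 0.0, 0.002]
ft_force: [-0.1, -0.3, -3.8]
grip_width: 0.0368
grasp_force: 60.9
```

>>> carry_out(increments=[3,2,0.3,0,0,3,3.5,0.5,0,0,3,4,0.5,0,0,3,4,0.5,0,0,3,4,0.6,0,0])

```text
clock: 39.72
eef_pos: [0.4912, -0.1437, 0.2479]
tool_rot: [0.707, 0.707, -0.001, -0.002]
ft_force: [1.5, -0.1, -3.0]
grip_width: 0.0367
grasp_force: 60.9
```

>>> carry_out(increments=[3,4,0.5,0,0,3,4,0.5,0,0,3,4,0.5,0,0,3,3.8,0.5,0,0,3,2.5,0.4,0,0])

```text
clock: 40.35
eef_pos: [0.5148, 0.0393, 0.2479]
tool_rot: [0.706, 0.708, -0.002, -0.002]
ft_force: [0.4, -0.2, -3.0]
grip_width: 0.037
grasp_force: 60.8
```

>>> carry_out(increments=[3,0,0,2,0,3,0,0,3,0,3,0,0,3,0,3,0,0,2,0,3,0,0,1,0])

```text
clock: 40.98
eef_pos: [0.5137, 0.0373, 0.1371]
tool_rot: [0.707, 0.707, -0.002, -0.002]
ft_force: [0.1, 0.5, -2.7]
grip_width: 0.0371
grasp_force: 60.8
```

>>> carry_out(increments=[3,0,0,0.8,0,3,0,0,0.6,0,3,0,0,0.4,0,3,0,0,0,0,3,0,0,0,0])

```text
clock: 41.6
eef_pos: [0.5169, 0.0366, 0.1228]
tool_rot: [0.707, 0.707, 0.0, 0.0]
ft_force: [-0.0, 0.0, -2.4]
grip_width: 0.0369
grasp_force: 60.8
```

>>> carry_out(increments=[3,0,0,0.3,0,3,0,0,0.2,0,3,0,0,0.1,0,3,0,0,0,0,3,0,0,0,0])

```text
clock: 42.22
eef_pos: [0.5166, 0.0366, 0.1163]
tool_rot: [0.707, 0.707, 0.0, 0.0]
ft_force: [-0.2, -0.5, -4.4]
grip_width: 0.037
grasp_force: 60.8
```

>>> carry_out(increments=[3,0,0,0.1,0,3,0,0,0.1,0,3,0,0,0,0,3,0,0,0,0,3,0,0,0,0])

```text
clock: 42.85
eef_pos: [0.5168, 0.0367, 0.1159]
tool_rot: [0.707, 0.707, 0.001, 0.0]
ft_force: [-3.1, 0.7, 6.0]
grip_width: 0.0371
grasp_force: 61.9
```

Contact made, so I'll release, rise and back off.

>>> carry_out(increments=[6,0,0,0,0,6,0,0,0,0,6,0,0,0,0,6,0,0,0,0,6,0,0,-2,0])

```text
clock: 43.48
eef_pos: [0.5151, 0.0365, 0.1329]
tool_rot: [0.707, 0.707, -0.002, -0.001]
ft_force: [1.0, -0.1, 0.5]
grip_width: 0.0603
grasp_force: 0.0
```

>>> carry_out(increments=[6,0,0,-5,0,6,0,0,-5,0,6,-3,-1,0,0,6,-5,-2,0,0,6,-5,-2,0,0])

```text
clock: 44.1
eef_pos: [0.4662, -0.0944, 0.2344]
tool_rot: [0.707, 0.708, 0.0, 0.0]
ft_force: [1.4, 0.5, 0.3]
grip_width: 0.0605
grasp_force: 0.0
```

>>> carry_out(increments=[6,-5,-2,0,0,6,-5,-2,0,0,6,-5,-2,0,0,6,-2,-1,0,0,6,0,0,0,0])

```text
clock: 44.72
eef_pos: [0.3958, -0.2647, 0.2342]
tool_rot: [0.708, 0.706, 0.0, -0.0]
ft_force: [-0.7, -0.1, -1.0]
grip_width: 0.0596
grasp_force: 0.0
```

```bash
python3 - <<'E'
from h import *
p=bot.camera("top");q=bot.camera("side")
for s in (p,q):
  for n in ["bottle_large","bottle_small","vial","slip_box","carrier"]: print(n,[(np.round(w(s,d["xyz"]),3).tolist(),round(d["p"],2)) for d in bot.place_of(s,n)][:2])
cv2.imwrite("pics/m9.png",np.hstack([cv2.resize(i,None,fx=2,fy=2) for i in (p["pixels"][130:300,140:350],q["pixels"][130:300,200:380])]))
E
```

```text
bottle_large [([0.517, 0.037, 0.006], 0.71)]
bottle_small [([0.486, 0.211, -0.004], 0.81), ([0.51, -0.084, 0.005], 0.73)]
vial [([0.607, 0.063, 0.005], 0.61)]
slip_box [([0.379, 0.257, 0.005], 0.72), ([0.586, 0.296, 0.0], 0.31)]
carrier [([0.383, 0.257, -0.0], 0.61)]
bottle_large [([0.512, 0.033, 0.001], 0.79)]
bottle_small [([0.509, -0.084, 0.003], 0.87), ([0.482, 0.207, -0.002], 0.61)]
vial [([0.607, 0.062, 0.001], 0.51)]
slip_box [([0.383, 0.257, 0.008], 0.89)]
carrier [([0.38, 0.258, 0.003], 0.6)]
```

View pics/m9.png

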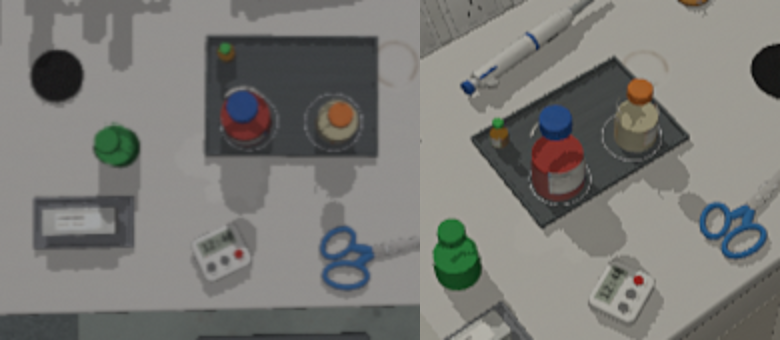

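Both bottles are back on their rings, the box is in the carrier, and the vial hasn't moved. I'll hand the job in.

```bash
python3 -c "from workcell import bot; print(bot.job_done())"
```

```text
the job is handed in; nothing more can be done
None
```

I handed the job in at about 45 s on the robot's clock: both bottles are back upright on their rings, the box lies flat in the carrier, and the vial is where it stood; no verdict was returned.

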